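Load copper nozzles in order of size for laser marking

ROBOT

A 6-joint arm with a two-finger parallel gripper is mounted at the origin on the work surface. World frame = base frame: x ahead of the robot, y to its left, z up, the work surface at z = 0. Lengths are in m, angles in rad, forces in N, time in s.
With the tool pointing down it reaches from about 0.225 to 0.725 m from the base axis. Payload 3.1 kg.
Tool frame: the origin (TCP) lies on the centre line of the jaws, within the pads' length; the fingertips stand 22 mm ahead of it and the grasp point (between the pads) lies 3 mm ahead of it; z points along the fingers, y is the line along which they close (so a half turn about z gives the same grasp; the last joint's range is limited). The gripper opens to 85 mm and grips with 20 to 120 N. Pads are 22 mm wide; open, the fingers measure 114 mm over their backs; the gripper's body (76 mm by 85 mm) begins 54 mm behind the grasp point. The pads swing forward as they close: fully open they stand 13 mm farther back than shut.
Start: joints at [-1.418, 0.048, 0.099, 1.622, 0, 1.443], TCP at [0.145, -0.504, 0.253] pointing down, gripper open.
Joint ranges: [-2.91, 2.91], [-0.99, 1.94], [-1.21, 1.42], [-2.12, 2.29], [-1.49, 1.47], [-3.14, 3.14]. Speed limits (rad/s): [2.79, 2.79, 3.14, 3.14, 3.14, 3.14].

INTERFACE

Orientations are given as a rotation vector (axis times angle).
In Python, from workcell import bot, eyes gives the robot as it stands.
- The arm moves only by the shell command python3 -m crank 'ROWS' [OPENING] [FORCE]. ROWS is JSON, a list of rows, each an object with "xyz": the shift along the tool's x, y, z scaled (see below), a list of three; "rot": the turn, a rotation vector about the tool's x, y, z scaled (see below), a list of three. A call has 1 to 5 rows; each row shifts and turns the commanded pose from where the row before left it, along the tool's axes as they then stand; what a row does not reach is not made up. The controller multiplies each number of a shift by 0.02 m and each number of a turn by 2 rad. A row lasts 1/12 s, in which the tool goes at most 41.7 mm and 7.16 degrees, less where a joint would pass 70% of its speed; a pose out of reach is approached as far as the arm can. A call with a number of a shift or a turn outside -1 to 1 is refused whole. A call with a gripper value outside its range is refused whole. OPENING is the opening, from 0 (shut) to 1 (fully open), set as the call begins (- or left out, the last holds). The fingers move at their own pace and stop on an object; FORCE is the grip in N (left out, the last holds). Time passes only in rows, so rows that do not move let the fingers close. It gives the time, the measured TCP pose, the force, the opening and the grip force at its end, in the units of the state.
- bot.get_state(): the state, without advancing time (a new reading comes with each control period).
- eyes.snapshot(name): name is "scene" or "top" or "wrist"; returns a dict with "color" (420x560x3 uint8, red, green, blue), "fx", "fy", "cx", "cy" (pixels), "R" (3x3) and "t" (3): a world point X has camera coordinates R X + t; the wrist camera has in their place "tool_from_camera" (4x4, takes a point from camera to tool coordinates, whose origin is the TCP and whose axes are the flange's). Camera axes: x right, y down, z forward; pixel columns grow to the right and rows downward; lengths in m; the calibration is good to about 2 mm. A picture is of the moment at which its call begins: read the wrist's pose just before it. There is no depth.
- bot.hand_in(): hands the job in; it is judged then, once.
The state is a dict: "time": time; "joints": joint angles; "qvel": joint speeds; "joint_torque": joint torques, N m; "tool_pos": TCP position; "orientation": TCP orientation; "contact_force": force on the tool from outside, world axes, zero at the start; "ft_torque": the same for the moment, N m; "grip_width": finger opening in m; "gripper_force": force on a finger pad.
Only numpy, scipy, OpenCV 4.12 (cv2) and the standard library are available. Lean on these libraries where they do the work, as an engineer would, in place of code of your own. Each camera call takes 0.05 s, during which the arm holds its last target. There are 200 camera calls.

TASK

Load the marking plate: stand the four copper nozzles upright on the four round black pads, one centred on each pad, in order of size, with the smallest on the pad next to the steel stop block and the largest on the pad farthest from it. Set each one down without dropping it, and leave the steel collar and the white plastic cap where they lie on the mat.

Things in the scene. Friction and masses are not known exactly. Their poses are not given: they have to be found in the camera images.
- nozzle_1: the smallest of four upright turned copper nozzles (round barrel, narrower neck on top): 22 mm in diameter and 34 mm tall overall; the plain barrel to grip is the lower 22 mm, above it the neck is 15 mm in diameter. About 50 g, may vary by a third. Stands loose on the 4 mm thick grey mat (240 x 190 mm). Origin at the centre of its underside, z up along its axis
- nozzle_2: the second smallest of four upright turned copper nozzles (round barrel, narrower neck on top): 26 mm in diameter and 44 mm tall overall; the plain barrel to grip is the lower 30 mm, above it the neck is 18 mm in diameter. About 80 g, may vary by a third. Stands loose on the 4 mm thick grey mat (240 x 190 mm). Origin at the centre of its underside, z up along its axis
- nozzle_3: the second largest of four upright turned copper nozzles (round barrel, narrower neck on top): 30 mm in diameter and 54 mm tall overall; the plain barrel to grip is the lower 38 mm, above it the neck is 21 mm in diameter. About 120 g, may vary by a third. Stands loose on the 4 mm thick grey mat (240 x 190 mm). Origin at the centre of its underside, z up along its axis
- nozzle_4: the largest of four upright turned copper nozzles (round barrel, narrower neck on top): 34 mm in diameter and 64 mm tall overall; the plain barrel to grip is the lower 46 mm, above it the neck is 24 mm in diameter. About 160 g, may vary by a third. Stands loose on the 4 mm thick grey mat (240 x 190 mm). Origin at the centre of its underside, z up along its axis
- seat_1: the black round pad next to the dark steel stop block (14 x 70 mm, 30 mm tall, 60 mm from the pad's middle, at one end of a 300 x 100 x 12 mm aluminium plate that may lie any way round). Fixed, flat, a white dot at its middle; 56 mm across, 6 mm thick; origin at the centre of its underside, z up, x along the row away from the stop; top face 6 mm above the origin
- seat_2: the black round pad second from the stop block in the row of four like pads on the aluminium plate, about 62 mm from the next; fixed, 56 mm across, 6 mm thick; origin at the centre of its underside, z up, x along the row away from the stop; top face 6 mm above the origin
- seat_3: the black round pad third from the stop block in the row of four like pads on the aluminium plate, about 62 mm from the next; fixed, 56 mm across, 6 mm thick; origin at the centre of its underside, z up, x along the row away from the stop; top face 6 mm above the origin
- seat_4: the black round pad farthest from the stop block in the row of four like pads on the aluminium plate, about 62 mm from the next; fixed, 56 mm across, 6 mm thick; origin at the centre of its underside, z up, x along the row away from the stop; top face 6 mm above the origin
- collar: bystander: a steel ring, 36 mm outside, 20 mm bore, 14 mm tall, lying loose on the mat among the nozzles, to be left there. Origin at the centre of its underside
- cap: bystander: a square white plastic cap, 30 x 30 x 12 mm, lying loose on the mat among the nozzles, to be left there. Origin at the centre of its underside
There are look-alikes about, which are no part of the job. Leave any blue or red look-alike of the nozzle_4 alone. Leave any turquoise look-alike of the nozzle_1 alone.

How it is judged:
By the outcome, as a careful person would: the job done as asked, in the order asked, and still so for the second after the job is handed in, with the robot touching nothing.
It also fails if it takes over 91 s, if anything falls off the work surface, if the arm or the gripper's body presses on something with over 40 N, if the wrist force passes 120 N, or if a joint passes its speed limit or range.

## Working session

There is one attempt and no reset: what is moved stays moved. The work goes in short steps, Python scripts to look and compute and a shell command to move; the robot and the scene stay as the last step left them, time stands still between calls to the robot, and variables do not carry over. Pictures are saved under pics/ and viewed, at most 14 in all, crops included, and the job is handed in when it is done.

```bash
mkdir -p pics; ls; python3 - <<'E'
from workcell import bot, eyes
import cv2,numpy as np,pickle
s=bot.get_state();print(s)
d={}
for n in("top","scene"):
    im=eyes.snapshot(n);d[n]=im
    cv2.imwrite(f"pics/{n}0.png",im["color"][...,::-1])
    print(n,im["fx"],im["cx"],im["cy"],(-im["R"].T@im["t"]),im["R"])
pickle.dump(d,open("d0.pkl","wb"))
E
```

```text
pics
{'time': 0.0, 'joints': array([-1.41778370e+00,  4.87441605e-02,  9.75840606e-02,  1.62200947e+00,
        2.05012488e-06,  1.44301941e+00]), 'qvel': array([ 0.00114052,  0.00041603,  0.00027064, -0.00116536, -0.00085376,
       -0.00047495]), 'joint_torque': array([-1.43669411e-03, -3.38779128e+01,  3.20015252e+01,  2.01595877e-02,
       -4.37697063e-04, -1.83800260e-06]), 'tool_pos': array([ 0.14539802, -0.50387437,  0.25211363]), 'orientation': array([-3.10833227e+00, -4.39283597e-01,  4.37834065e-05]), 'contact_force': array([-0.40545496, -0.24966529,  0.63232186]), 'ft_torque': array([-0.0051534 , -0.07580345, -0.01666351]), 'gripper_force': 0.0, 'grip_width': 0.08561609355758247}
top 460.8796327091485 283.4786301857102 209.01835142554623 [ 0.41487087 -0.02760095  0.95316702] [[ 0.02851196 -0.99917553  0.02890202]
 [-0.99243803 -0.03174943 -0.11856948]
 [ 0.11938934 -0.02530281 -0.99252504]]
scene 456.49461053997834 270.4322576833959 214.04640759639614 [0.998811   0.35258419 0.68913647] [[-0.62873902  0.77754186 -0.01076572]
 [ 0.54474922  0.4305332  -0.71964537]
 [-0.5549194  -0.45833374 -0.69425834]]
```

View pics/top0.png

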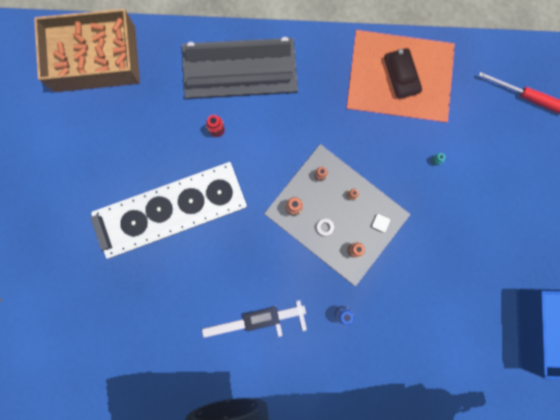

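View pics/scene0.png

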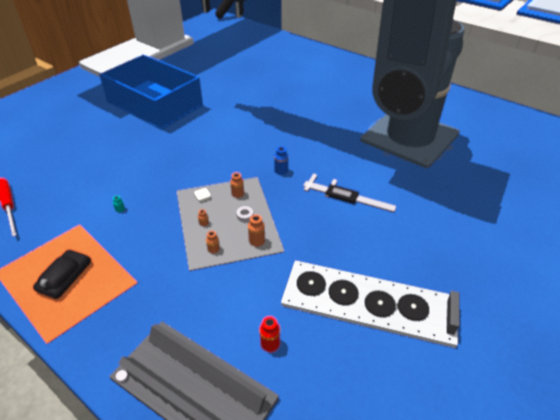

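The top view shows:
- **Copper candidates on the mat:** (321,174), (352,194), (294,206) and (357,250).
- **Look-alikes to leave alone:** red (215,125), blue (345,316) and turquoise (440,159).
- **Bystanders:** collar (325,227) and cap (381,223).
- **Pads:** (133,222), (159,208), (191,200) and (220,192). The stop block is at the left end, (100,232), so pad 1 is the leftmost.

```bash
cat > h.py <<'E'
import numpy as np,cv2
def ray(c,uv):
    d=np.array([(uv[0]-c["cx"])/c["fx"],(uv[1]-c["cy"])/c["fy"],1.]); return -c["R"].T@c["t"], c["R"].T@d
def onz(c,uv,z):
    o,d=ray(c,uv); return o+d*(z-o[2])/d[2]
def proj(c,X):
    p=c["R"]@np.asarray(X)+c["t"]; return np.array([c["fx"]*p[0]/p[2]+c["cx"],c["fy"]*p[1]/p[2]+c["cy"]])
def blobs(m,a0,a1):
    n,l,s,ce=cv2.connectedComponentsWithStats(m.astype(np.uint8))
    return [(ce[i],s[i]) for i in range(1,n) if a0<=s[i][4]<=a1]
def copper(im):
    h=cv2.cvtColor(im,cv2.COLOR_RGB2HSV).astype(int); return ((h[...,0]<16)|(h[...,0]>176))&(h[...,1]>90)&(h[...,2]>50)
E
python3 - <<'E'
from h import *
import pickle
d=pickle.load(open("d0.pkl","rb"))
H=[.034,.044,.054,.064]
t,s=d["top"],d["scene"]
def roi(m,x0,x1,y0,y1):
    r=np.zeros_like(m);r[y0:y1,x0:x1]=m[y0:y1,x0:x1];return r
mt=roi(copper(t["color"]),262,412,145,290); ms=roi(copper(s["color"]),175,285,165,270)
B=[b for b in blobs(mt,25,900)];S=[b for b in blobs(ms,25,900)]
S.sort(key=lambda b:b[1][4]);B.sort(key=lambda b:b[1][4])
for i,(ce,st) in enumerate(B):
    print("top",ce.round(1),st,"size?",i+1,onz(t,ce,.004+H[i]/2).round(4))
for i,(ce,st) in enumerate(S): print("scene",ce.round(1),st,onz(s,ce,.004+H[i]/2).round(4))
for n,c,r in(("top",t,(88,250,160,260)),("scene",s,(280,470,255,350))):
    g=c["color"].max(2)<70
    m=roi(g,*r)
    for ce,st in blobs(m,60,2000): print(n,"pad",ce.round(1),st[2:],onz(c,ce,.018).round(4))
for uv,z in(((325,227),.011),((381,223),.01)): print(onz(t,uv,z).round(4))
top=cv2.resize(t["color"][140:290,260:415],None,fx=4,fy=4,interpolation=2)
cv2.imwrite("pics/crop.png",top[...,::-1])
E
```

```text
top [352.9 194. ] [349 190   9   9  52] size? 1 [ 0.5626 -0.1932  0.021 ]
top [321.6 173.1] [317 168  10  11  73] size? 2 [ 0.603  -0.1273  0.026 ]
top [356.9 249.6] [351 243  13  13 114] size? 3 [ 0.4487 -0.2006  0.031 ]
top [294.7 205.4] [288 198  14  16 139] size? 4 [ 0.5333 -0.0732  0.036 ]
scene [202.7 217.5] [198 210  10  16 129] [ 0.561  -0.1933  0.021 ]
scene [212.2 241.8] [206 231  13  22 227] [ 0.6013 -0.1258  0.026 ]
scene [236.8 185.5] [231 173  13  25 250] [ 0.4482 -0.198   0.031 ]
scene [255.9 230.4] [248 215  17  32 430] [ 0.5311 -0.0718  0.036 ]
scene pad [310.8 283.5] [ 27  23 455] [0.5587 0.0822 0.018 ]
scene pad [343.1 292.4] [ 28  24 486] [0.5389 0.1391 0.018 ]
scene pad [379.8 303.8] [ 29  25 527] [0.5196 0.2026 0.018 ]
scene pad [412.8 307.3] [ 30  25 539] [0.4904 0.251  0.018 ]
scene pad [450.3 321.7] [ 10  35 115] [0.4776 0.3135 0.018 ]
[ 0.4937 -0.138   0.011 ]
[ 0.5057 -0.254   0.01  ]
```

View pics/crop.png

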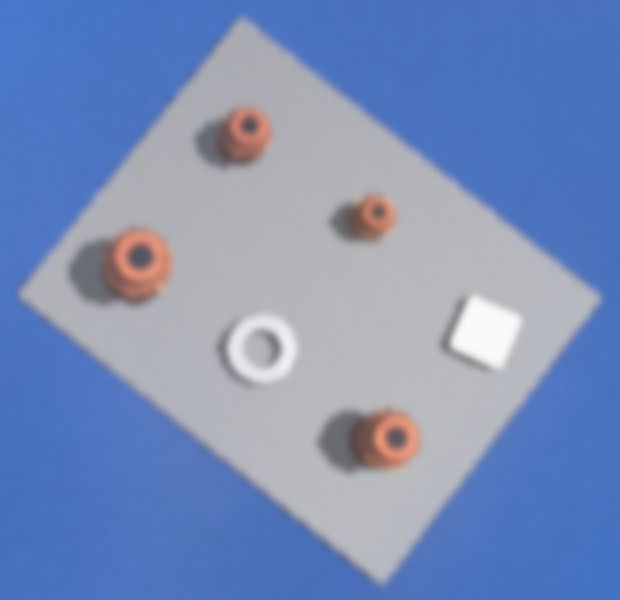

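The crop confirms four copper nozzles. By apparent size they are 1 (352,194), 2 (321,174), 3 (357,250) and 4 (294,206). Both views agree to about 2 mm. I'll turn the closing axis square to the pad row, which clears every neighbour, and go over nozzle 3.

```bash
C="python3 -m crank"
python3 -m crank '[{"xyz":[0,0,0],"rot":[0,0,-0.06]},{"xyz":[0,0,0],"rot":[0,0,-0.06]},{"xyz":[0,0,0],"rot":[0,0,-0.06]},{"xyz":[0,0,0],"rot":[0,0,-0.06]},{"xyz":[0,0,0],"rot":[0,0,-0.06]}]' 0.75 40
python3 -m crank '[{"xyz":[0,0,0],"rot":[0,0,-0.06]},{"xyz":[0,0,0],"rot":[0,0,-0.06]},{"xyz":[0,0,0],"rot":[0,0,-0.06]},{"xyz":[0,0,0],"rot":[0,0,-0.06]},{"xyz":[0,0,0],"rot":[0,0,-0.06]}]' >/dev/null
python3 -m crank '[{"xyz":[0,0,0],"rot":[0,0,-0.06]},{"xyz":[0,0,0],"rot":[0,0,-0.06]},{"xyz":[0,0,0],"rot":[0,0,-0.06]},{"xyz":[0,0,0],"rot":[0,0,-0.06]}]'
python3 -m crank '[{"xyz":[0.42,0.99,0],"rot":[0,0,0]},{"xyz":[0.42,0.99,0],"rot":[0,0,0]},{"xyz":[0.42,0.99,0],"rot":[0,0,0]},{"xyz":[0.42,0.99,0],"rot":[0,0,0]},{"xyz":[0.42,0.99,0],"rot":[0,0,0]}]' >/dev/null
python3 -m crank '[{"xyz":[0.42,0.99,0],"rot":[0,0,0]},{"xyz":[0.42,0.99,0],"rot":[0,0,0]},{"xyz":[0.42,0.99,0],"rot":[0,0,0]},{"xyz":[0.42,0.99,0],"rot":[0,0,0]},{"xyz":[0.42,0.99,0],"rot":[0,0,0]}]' >/dev/null
python3 -m crank '[{"xyz":[0.42,0.99,0],"rot":[0,0,0]},{"xyz":[0.42,0.99,0],"rot":[0,0,0]},{"xyz":[0.42,0.99,0],"rot":[0,0,0]},{"xyz":[0.42,0.99,0],"rot":[0,0,0]},{"xyz":[0.42,0.99,0],"rot":[0,0,0]}]' >/dev/null
python3 -m crank '[{"xyz":[0.42,0.99,0],"rot":[0,0,0]},{"xyz":[0.42,0.99,0],"rot":[0,0,0]},{"xyz":[0.42,0.99,0],"rot":[0,0,0]},{"xyz":[0.42,0.99,0],"rot":[0,0,0]},{"xyz":[0.42,0.99,0],"rot":[0,0,0]}]'
cat >> h.py <<'E'
from scipy.spatial.transform import Rotation as Rn
def wcam(bot,eyes):
    s=bot.get_state(); c=eyes.snapshot("wrist"); T=np.eye(4);T[:3,:3]=Rn.from_rotvec(s["orientation"]).as_matrix();T[:3,3]=s["tool_pos"]
    M=np.linalg.inv(T@c["tool_from_camera"]); c["R"]=M[:3,:3];c["t"]=M[:3,3]; c["T"]=T; return s,c
def units(T,X): return (T[:3,:3].T@(np.asarray(X)-T[:3,3])/.02).round(2)
E
python3 - <<'E'
from workcell import bot,eyes
from h import *
s,c=wcam(bot,eyes)
print(s["time"],s["tool_pos"],c["T"][:3,:3].round(3),s["joints"].round(2)); print(c["tool_from_camera"].round(3))
cv2.imwrite("pics/w1.png",c["color"][...,::-1])
E
```

```text
time: 0.52
tool_pos: [0.1454, -0.5041, 0.2526]
orientation: [-2.837, -1.347, -0.001]
contact_force: [0.5, 0.0, 0.3]
grip_width: 0.0643
gripper_force: 0.0
time: 1.27
tool_pos: [0.1454, -0.5041, 0.2526]
orientation: [-1.741, -2.614, -0.002]
contact_force: [-0.1, 0.2, 0.4]
grip_width: 0.064
gripper_force: 0.0
time: 2.93
tool_pos: [0.4483, -0.1975, 0.2527]
orientation: [-1.748, -2.609, 0.0]
contact_force: [-0.1, -1.2, 0.4]
grip_width: 0.0643
gripper_force: 0.0
2.9333 [ 0.44826856 -0.19746053  0.25269814] [[-0.38   0.925 -0.001]
 [ 0.925  0.38   0.001]
 [ 0.001 -0.001 -1.   ]] [-0.55 -0.04  0.01  1.62 -0.    0.63]
[[-0.    -0.957 -0.291  0.074]
 [ 1.    -0.    -0.    -0.   ]
 [ 0.    -0.291  0.957 -0.121]
 [ 0.     0.     0.     1.   ]]
```

View pics/w1.png

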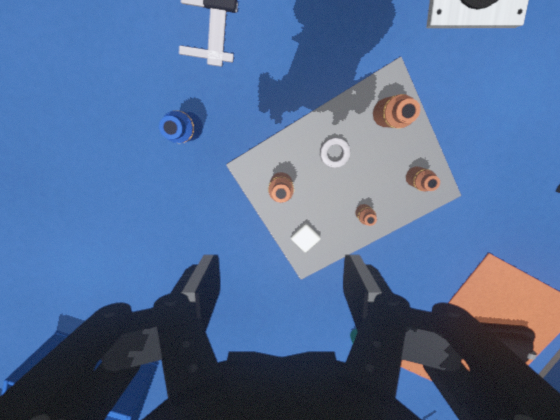

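The wrist view shows the whole mat: nozzle 3 (281,190), nozzle 4 (398,111), nozzle 2 (427,181), nozzle 1 (368,216), collar (335,152) and cap (306,238). I'll measure every bore at its top height and compare with the copper centroids.

```bash
python3 - <<'E'
from workcell import bot,eyes
from h import *
s,c=wcam(bot,eyes)
im=c["color"];m=copper(im);m[250:]=0;m[:,:240]=0
H={1:.034,2:.044,3:.054,4:.064}
for n,uv in {3:(281,190),4:(398,111),2:(427,181),1:(368,216)}.items():
    b=[x for x in blobs(m,60,4000) if np.hypot(*(x[0]-uv))<15]
    ce,st=max(b,key=lambda x:x[1][4])
    x,y,w,h=st[:4]; sub=m[y:y+h,x:x+w].astype(np.uint8)
    hs=[q for q in blobs(1-sub,6,500) if q[1][0]>0 and q[1][1]>0 and q[1][0]+q[1][2]<w and q[1][1]+q[1][3]<h]
    hc=max(hs,key=lambda q:q[1][4])[0]+[x,y] if hs else None
    cnt=cv2.findContours(m.astype(np.uint8)[y:y+h,x:x+w],cv2.RETR_EXTERNAL,2)[0]
    M=cv2.moments(max(cnt,key=cv2.contourArea)); sc=np.array([M["m10"]/M["m00"]+x,M["m01"]/M["m00"]+y])
    P=onz(c,sc,.004+H[n]/2); Q=onz(c,hc,.004+H[n]) if hs else None
    print(n,st,sc.round(1),P.round(4),hc, Q, units(c["T"],Q if hs else P))
E
```

```text
3 [266 178  24  26 346] [277.3 190.8] [ 0.4485 -0.2017  0.031 ] [277.16842105 194.90526316] [ 0.44799514 -0.20020854  0.058     ] [-0.22 -0.24  9.72]
4 [371  97  45  33 933] [393.1 113.4] [ 0.5321 -0.0722  0.036 ] [404.48366013 112.79738562] [ 0.53177234 -0.07252288  0.068     ] [4.08 6.07 9.25]
2 [404 171  32  22 345] [421.6 182.3] [ 0.6052 -0.1269  0.026 ] [428.23076923 185.        ] [ 0.60213672 -0.12667108  0.048     ] [ 0.22  8.28 10.25]
1 [354 209  19  18 177] [363.5 217.8] [ 0.5633 -0.1947  0.021 ] [363.94117647 214.94117647] [ 0.55523514 -0.18796734  0.038     ] [-1.71  4.94 10.73]
```

```bash
python3 -m crank '[{"xyz":[-0.2,-0.2,1],"rot":[0,0,0]},{"xyz":[0,0,1],"rot":[0,0,0]},{"xyz":[0,0,1],"rot":[0,0,0]},{"xyz":[0,0,1],"rot":[0,0,0]},{"xyz":[0,0,1],"rot":[0,0,0]}]' >/dev/null
python3 -m crank '[{"xyz":[0,0,1],"rot":[0,0,0]},{"xyz":[0,0,1],"rot":[0,0,0]},{"xyz":[0,0,1],"rot":[0,0,0]},{"xyz":[0,0,1],"rot":[0,0,0]},{"xyz":[0,0,0.5],"rot":[0,0,0]}]' >/dev/null
python3 -m crank '[{"xyz":[0,0,0.5],"rot":[0,0,0]},{"xyz":[0,0,0.5],"rot":[0,0,0]},{"xyz":[0,0,0.5],"rot":[0,0,0]},{"xyz":[0,0,0],"rot":[0,0,0]},{"xyz":[0,0,0],"rot":[0,0,0]}]'
python3 -m crank '[{"xyz":[0,0,0],"rot":[0,0,0]},{"xyz":[0,0,0],"rot":[0,0,0]},{"xyz":[0,0,0],"rot":[0,0,0]},{"xyz":[0,0,0],"rot":[0,0,0]},{"xyz":[0,0,0],"rot":[0,0,0]}]' 0 40
python3 - <<'E'
from workcell import bot,eyes
from h import *
s,c=wcam(bot,eyes)
cv2.imwrite("pics/w2.png",c["color"][...,::-1])
print(s["time"],units(c["T"],[.448,-.2005,.03]),c["T"][:3,:3].round(3))
E
```

```text
time: 4.28
tool_pos: [0.4455, -0.2036, 0.0331]
orientation: [-1.748, -2.609, 0.0]
contact_force: [-0.2, 0.2, -0.2]
grip_width: 0.0641
gripper_force: 0.0
time: 4.7
tool_pos: [0.4467, -0.2041, 0.0345]
orientation: [1.747, 2.608, 0.001]
contact_force: [0.8, 0.3, 3.2]
grip_width: 0.0284
gripper_force: 39.6
4.7 [0.14 0.13 0.22] [[-0.38   0.925  0.002]
 [ 0.925  0.38  -0.001]
 [-0.002  0.002 -1.   ]]
```

View pics/w2.png

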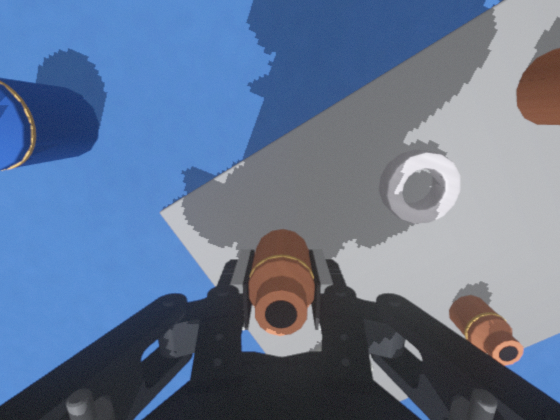

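Nozzle 3 is gripped: the width of 28 mm fits a 30 mm barrel and the bore shows at (281,317). Next is its offset in the hand, plus refined dot positions on the pads.

```bash
python3 -m crank '[{"xyz":[0,0,-0.5],"rot":[0,0,0]},{"xyz":[0,0,-1],"rot":[0,0,0]},{"xyz":[0,0,-1],"rot":[0,0,0]},{"xyz":[0,0,-1],"rot":[0,0,0]},{"xyz":[0,0,-1],"rot":[0,0,0]}]' >/dev/null
python3 -m crank '[{"xyz":[0,0,-1],"rot":[0,0,0]},{"xyz":[0,0,0],"rot":[0,0,0]},{"xyz":[0,0,0],"rot":[0,0,0]}]'
cat >> h.py <<'E'
def bore(c,z):
    "dark bore inside copper in the grip"
    im=c["color"];m=copper(im);m[:200]=0;m[:,:200]=0;m[:,360:]=0
    b=max(blobs(m,300,9000),key=lambda x:x[1][4]);x,y,w,h=b[1][:4]
    sub=1-m[y:y+h,x:x+w].astype(np.uint8)
    q=[q for q in blobs(sub,40,3000) if q[1][0]>0 and q[1][1]>0 and q[1][0]+q[1][2]<w and q[1][1]+q[1][3]<h]
    uv=max(q,key=lambda q:q[1][4])[0]+[x,y]
    return uv,onz(c,uv,z)
E
python3 - <<'E'
from workcell import bot,eyes
from h import *
import pickle
s,c=wcam(bot,eyes)
zt=s["tool_pos"][2]+(.058-.0345)
uv,P=bore(c,zt); print(uv,P,"in tool units",units(c["T"],P))
d=pickle.load(open("d0.pkl","rb"));
for n,g in(("top",[(133,222),(159,208),(191,200),(220,192)]),("scene",[(413,307),(380,304),(343,292),(311,283)])):
    k=d[n];gr=k["color"].min(2).astype(float)
    for u,v in g:
        w=np.clip(gr[v-5:v+6,u-5:u+6]-60,0,None); yy,xx=np.mgrid[v-5:v+6,u-5:u+6]
        # pad disc centroid and dot
        dot=((w*xx).sum()/w.sum(),(w*yy).sum()/w.sum())
        m=(k["color"].max(2)<75)
        b=min(blobs(m,60,3000),key=lambda b:np.hypot(*(b[0]-(u,v))))
        print(n,"dot",onz(k,dot,.018).round(4),"disc",onz(k,b[0],.018).round(4),b[1][4])
E
```

```text
time: 5.42
tool_pos: [0.4463, -0.2042, 0.1446]
orientation: [1.748, 2.608, -0.0]
contact_force: [-0.2, 0.5, -0.6]
grip_width: 0.0286
gripper_force: 39.6
[280.47330447 314.03463203] [ 0.44468279 -0.20197274  0.16810613] in tool units [ 0.13 -0.03 -1.18]
top dot [0.4905 0.2513 0.018 ] disc [0.1311 0.0417 0.018 ] 1324
top dot [0.5202 0.2019 0.018 ] disc [0.1311 0.0417 0.018 ] 1324
top dot [0.5391 0.1382 0.018 ] disc [0.1311 0.0417 0.018 ] 1324
top dot [0.5586 0.0811 0.018 ] disc [ 0.8269 -0.2965  0.018 ] 1029
scene dot [0.4868 0.2498 0.018 ] disc [0.4902 0.251  0.018 ] 552
scene dot [0.5162 0.2008 0.018 ] disc [0.5195 0.2025 0.018 ] 536
scene dot [0.5356 0.1371 0.018 ] disc [0.5388 0.1391 0.018 ] 500
scene dot [0.5557 0.0799 0.018 ] disc [0.5586 0.0821 0.018 ] 467
```

```bash
python3 -m crank '[{"xyz":[1,0.77,0],"rot":[0,0,0]},{"xyz":[1,0.77,0],"rot":[0,0,0]},{"xyz":[1,0.77,0],"rot":[0,0,0]},{"xyz":[1,0.77,0],"rot":[0,0,0]},{"xyz":[1,0.77,0],"rot":[0,0,0]}]' >/dev/null
python3 -m crank '[{"xyz":[1,0.77,0],"rot":[0,0,0]},{"xyz":[1,0.77,0],"rot":[0,0,0]},{"xyz":[1,0.77,0],"rot":[0,0,0]},{"xyz":[1,0.77,0],"rot":[0,0,0]},{"xyz":[0,0,0],"rot":[0,0,0]}]' >/dev/null
python3 -m crank '[{"xyz":[0,0,0],"rot":[0,0,0]},{"xyz":[0,0,0],"rot":[0,0,0]}]'
python3 - <<'E'
from workcell import bot,eyes
from h import *
import pickle
s,c=wcam(bot,eyes)
cv2.imwrite("pics/w3.png",c["color"][...,::-1])
uv,P=bore(c,s["tool_pos"][2]+.0235);print("bore",uv,P,units(c["T"],P))
m=c["color"].min(2)>150
for n,S in enumerate([(.4905,.2512),(.520,.202),(.539,.1385),(.5586,.0815)]):
    g=proj(c,[*S,.018]); print(n+1,"expected",g.round(1),end=" ")
    b=[x for x in blobs(m,4,300) if np.hypot(*(x[0]-g))<15]
    for x in b: print(x[0].round(1),x[1][4],onz(c,x[0],.018).round(4),units(c["T"],onz(c,x[0],.018)),end=" ")
    print()
E
```

```text
time: 6.47
tool_pos: [0.5043, 0.0153, 0.1416]
orientation: [-1.747, -2.608, 0.003]
contact_force: [0.1, -1.1, -0.9]
grip_width: 0.0286
gripper_force: 39.7
bore [280.49039882 313.88921713] [0.50276247 0.01763939 0.16514018] [ 0.14 -0.03 -1.17]
1 expected [ 401.2 -119.8] 
2 expected [403.9 -16.5] 
3 expected [384.9  84.8] [383.8  86. ] 66 [0.5386 0.1374 0.018 ] [4.98 3.93 6.17] 
4 expected [373.2 163.3] [372.  164.4] 69 [0.5582 0.0803 0.018 ] [1.97 3.75 6.17]
```

View pics/w3.png

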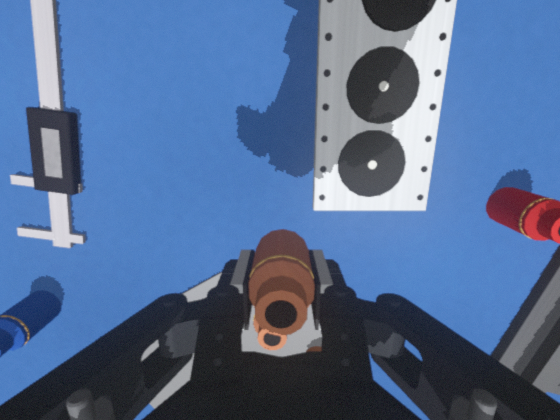

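The wrist view shows the held nozzle at (280,314), the seat 3 dot at (384,86) and the seat 4 dot at (372,164). All are within about 1 mm of prediction, so I'll move over seat 3 and lower.

```bash
python3 -m crank '[{"xyz":[0.97,0.79,0],"rot":[0,0,0]},{"xyz":[0.97,0.79,0],"rot":[0,0,0]},{"xyz":[0.97,0.79,0],"rot":[0,0,0]},{"xyz":[0.97,0.79,0],"rot":[0,0,0]},{"xyz":[0.97,0.79,0],"rot":[0,0,0]}]' >/dev/null
python3 -m crank '[{"xyz":[0,0,0],"rot":[0,0,0]},{"xyz":[0,0,1],"rot":[0,0,0]},{"xyz":[0,0,1],"rot":[0,0,0]},{"xyz":[0,0,1],"rot":[0,0,0]},{"xyz":[0,0,0.8],"rot":[0,0,0]}]' >/dev/null
python3 -m crank '[{"xyz":[0,0,0.5],"rot":[0,0,0]},{"xyz":[0,0,0],"rot":[0,0,0]},{"xyz":[0,0,0],"rot":[0,0,0]},{"xyz":[0,0,0],"rot":[0,0,0]}]'
python3 - <<'E'
from workcell import bot,eyes
from h import *
s,c=wcam(bot,eyes)
uv,P=bore(c,s["tool_pos"][2]+.0235);print("bore",uv,P,units(c["T"],P),"to seat",units(c["T"],[.5388,.138,.018])-units(c["T"],P), s["tool_pos"],s["contact_force"])
E
```

```text
time: 7.68
tool_pos: [0.5425, 0.1347, 0.0585]
orientation: [1.749, 2.608, 0.002]
contact_force: [0.3, -0.8, -0.6]
grip_width: 0.0284
gripper_force: 39.9
bore [280.3898051  313.86356822] [0.54085066 0.13702122 0.08201054] [ 0.14 -0.03 -1.18] to seat [ 0.08 -0.08  3.21] [0.54250842 0.13473973 0.05851054] [ 0.32433684 -0.78487315 -0.55484479]
```

```bash
python3 -m crank '[{"xyz":[0.08,-0.08,0.2],"rot":[0,0,0]},{"xyz":[0,0,0.2],"rot":[0,0,0]},{"xyz":[0,0,0.05],"rot":[0,0,0]},{"xyz":[0,0,0],"rot":[0,0,0]},{"xyz":[0,0,0],"rot":[0,0,0]}]'
python3 -m crank '[{"xyz":[0,0,0.04],"rot":[0,0,0]},{"xyz":[0,0,0],"rot":[0,0,0]},{"xyz":[0,0,0],"rot":[0,0,0]}]'
```

```text
time: 8.15
tool_pos: [0.5396, 0.1362, 0.0485]
orientation: [1.749, 2.61, 0.0]
contact_force: [-0.4, 0.4, 0.7]
grip_width: 0.029
gripper_force: 39.9
time: 8.4
tool_pos: [0.5397, 0.1362, 0.0485]
orientation: [1.749, 2.61, 0.001]
contact_force: [-2.4, -0.3, 6.3]
grip_width: 0.0288
gripper_force: 40.2
```

```bash
python3 -m crank '[{"xyz":[0,0,0],"rot":[0,0,0]},{"xyz":[0,0,0],"rot":[0,0,0]},{"xyz":[0,0,0],"rot":[0,0,0]},{"xyz":[0,0,-0.3],"rot":[0,0,0]},{"xyz":[0,0,-1],"rot":[0,0,0]}]' 0.75
python3 -m crank '[{"xyz":[0,0,-1],"rot":[0,0,0]},{"xyz":[0,0,-1],"rot":[0,0,0]},{"xyz":[0,0,-1],"rot":[0,0,0]},{"xyz":[0,0,-1],"rot":[0,0,0]},{"xyz":[0,0,-0.7],"rot":[0,0,0]}]' >/dev/null
python3 -m crank '[{"xyz":[-0.95,-0.43,0],"rot":[0,0,0]},{"xyz":[-0.95,-0.43,0],"rot":[0,0,0]},{"xyz":[-0.95,-0.43,0],"rot":[0,0,0]},{"xyz":[-0.95,-0.43,0],"rot":[0,0,0]},{"xyz":[-0.95,-0.43,0],"rot":[0,0,0]}]' >/dev/null
python3 -m crank '[{"xyz":[-0.95,-0.43,0],"rot":[0,0,0]},{"xyz":[-0.95,-0.43,0],"rot":[0,0,0]},{"xyz":[-0.95,-0.43,0],"rot":[0,0,0]},{"xyz":[-0.95,-0.43,0],"rot":[0,0,0]},{"xyz":[-0.95,-0.43,0],"rot":[0,0,0]}]' >/dev/null
python3 -m crank '[{"xyz":[0,0,0],"rot":[0,0,0]},{"xyz":[0,0,0],"rot":[0,0,0]},{"xyz":[0,0,0],"rot":[0,0,0]}]'
python3 - <<'E'
from workcell import bot,eyes
from h import *
s,c=wcam(bot,eyes)
cv2.imwrite("pics/w4.png",c["color"][...,::-1])
print(units(c["T"],[.5315,-.0725,.034]),proj(c,[.539,.138,.072]),proj(c,[.539,.138,.018]))
uv,P=bore(c,.068);print("bore",uv,P,units(c["T"],P))
E
```

```text
time: 8.82
tool_pos: [0.5365, 0.1356, 0.07]
orientation: [-1.746, -2.605, 0.008]
contact_force: [0.1, 0.7, -0.2]
grip_width: 0.0639
gripper_force: 0.0
time: 10.32
tool_pos: [0.5322, -0.072, 0.1676]
orientation: [-1.749, -2.609, -0.001]
contact_force: [0.4, -0.4, -0.2]
grip_width: 0.0637
gripper_force: 0.0
[-0.01 -0.04  6.68] [427.98949598 -87.89220534] [394.20642077 -39.9403231 ]
bore [280.59565217 219.17391304] [ 0.53161646 -0.07265169  0.068     ] [-0.02 -0.04  4.98]
```

View pics/w4.png

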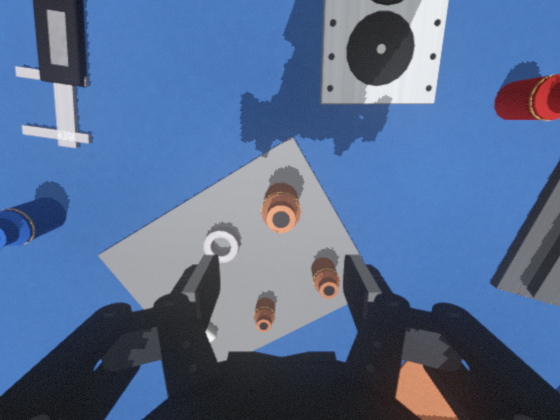

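Nozzle 4 is centred under the jaws, bore at (281,219), with nozzle 2 at (328,280) and nozzle 1 at (264,315). I'll go straight down and grip.

```bash
python3 -m crank '[{"xyz":[0,0,1],"rot":[0,0,0]},{"xyz":[0,0,1],"rot":[0,0,0]},{"xyz":[0,0,1],"rot":[0,0,0]},{"xyz":[0,0,1],"rot":[0,0,0]},{"xyz":[0,0,1],"rot":[0,0,0]}]' >/dev/null
python3 -m crank '[{"xyz":[0,0,0.8],"rot":[0,0,0]},{"xyz":[0,0,0.5],"rot":[0,0,0]},{"xyz":[0,0,0.3],"rot":[0,0,0]},{"xyz":[0,0,0],"rot":[0,0,0]},{"xyz":[0,0,0],"rot":[0,0,0]}]'
python3 -m crank '[{"xyz":[0,0,0],"rot":[0,0,0]},{"xyz":[0,0,0],"rot":[0,0,0]},{"xyz":[0,0,0],"rot":[0,0,0]},{"xyz":[0,0,0],"rot":[0,0,0]},{"xyz":[0,0,0],"rot":[0,0,0]}]' 0 45
python3 -m crank '[{"xyz":[0,0,-0.5],"rot":[0,0,0]},{"xyz":[0,0,-1],"rot":[0,0,0]},{"xyz":[0,0,-1],"rot":[0,0,0]},{"xyz":[0,0,-1],"rot":[0,0,0]},{"xyz":[0,0,-1],"rot":[0,0,0]}]' >/dev/null
python3 -m crank '[{"xyz":[0,0,-0.8],"rot":[0,0,0]},{"xyz":[0,0,0],"rot":[0,0,0]},{"xyz":[0,0,0],"rot":[0,0,0]},{"xyz":[0,0,0],"rot":[0,0,0]}]'
python3 - <<'E'
from workcell import bot,eyes
from h import *
s,c=wcam(bot,eyes)
uv,P=bore(c,s["tool_pos"][2]+.034);print("bore",uv,P,units(c["T"],P),"to seat4",units(c["T"],[.5584,.081,.018])-units(c["T"],P))
E
```

```text
time: 11.2
tool_pos: [0.5326, -0.072, 0.036]
orientation: [1.748, 2.61, 0.0]
contact_force: [-0.2, -0.0, -0.1]
grip_width: 0.0639
gripper_force: 0.0
time: 11.62
tool_pos: [0.5332, -0.0727, 0.037]
orientation: [1.748, 2.608, 0.001]
contact_force: [-0.6, 0.1, 4.7]
grip_width: 0.0324
gripper_force: 44.8
time: 12.37
tool_pos: [0.5315, -0.0722, 0.1402]
orientation: [-1.748, -2.608, 0.001]
contact_force: [0.1, 0.7, -1.3]
grip_width: 0.0325
gripper_force: 44.9
bore [281.82097458 332.14830508] [ 0.53037268 -0.06950847  0.17420644] [ 0.15 -0.   -1.7 ] to seat4 [6.41 4.17 7.81]
```

```bash
python3 -m crank '[{"xyz":[0.93,0.6,0],"rot":[0,0,0]},{"xyz":[0.93,0.6,0],"rot":[0,0,0]},{"xyz":[0.93,0.6,0],"rot":[0,0,0]},{"xyz":[0.93,0.6,0],"rot":[0,0,0]},{"xyz":[0.93,0.6,0],"rot":[0,0,0]}]' >/dev/null
python3 -m crank '[{"xyz":[0.93,0.6,0],"rot":[0,0,0]},{"xyz":[0.93,0.6,0],"rot":[0,0,0]},{"xyz":[0,0,0],"rot":[0,0,0]},{"xyz":[0,0,1],"rot":[0,0,0]},{"xyz":[0,0,1],"rot":[0,0,0]}]' >/dev/null
python3 -m crank '[{"xyz":[0,0,1],"rot":[0,0,0]},{"xyz":[0,0,0.5],"rot":[0,0,0]},{"xyz":[0,0,0.3],"rot":[0,0,0]},{"xyz":[0,0,0],"rot":[0,0,0]},{"xyz":[0,0,0],"rot":[0,0,0]}]'
python3 - <<'E'
from workcell import bot,eyes
from h import *
s,c=wcam(bot,eyes)
cv2.imwrite("pics/w5.png",c["color"][...,::-1])
uv,P=bore(c,s["tool_pos"][2]+.031);u=units(c["T"],P);print("bore",uv,P,u,"to seat4",units(c["T"],[.5584,.081,.051])-u*[1,1,0],s["tool_pos"])
E
```

```text
time: 13.67
tool_pos: [0.5604, 0.0797, 0.0655]
orientation: [-1.749, -2.609, 0.001]
contact_force: [0.9, -0.2, -0.9]
grip_width: 0.0327
gripper_force: 45.0
bore [281.7276551 332.1787592] [0.56009447 0.08010368 0.09649036] [ 0.02 -0.01 -1.55] to seat4 [ 0.07 -0.06  0.72] [0.56035418 0.07974879 0.06549036]
```

View pics/w5.png

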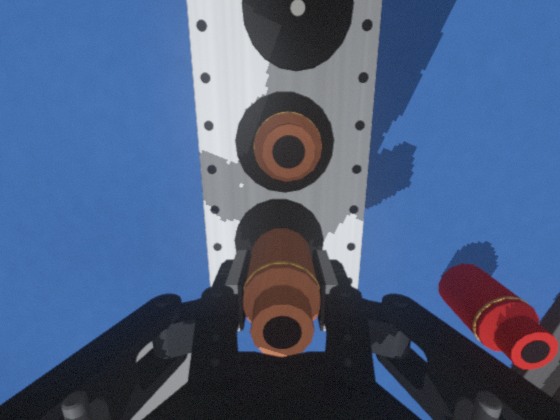

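Nozzle 3 stands on pad 3 with its bore at (288,151). Nozzle 4 is above pad 4, so I'll lower it.

```bash
python3 -m crank '[{"xyz":[0.07,-0.06,0.3],"rot":[0,0,0]},{"xyz":[0,0,0.2],"rot":[0,0,0]},{"xyz":[0,0,0.15],"rot":[0,0,0]},{"xyz":[0,0,0.05],"rot":[0,0,0]},{"xyz":[0,0,0],"rot":[0,0,0]}]'
python3 -m crank '[{"xyz":[0,0,0.04],"rot":[0,0,0]},{"xyz":[0,0,0],"rot":[0,0,0]},{"xyz":[0,0,0],"rot":[0,0,0]}]'
python3 - <<'E'
from h import *
import pickle
E
python3 - <<'E'
from workcell import bot,eyes
from h import *
s,c=wcam(bot,eyes)
# nozzle 3 on its pad: bore centre vs. pad centre
print(proj(c,[.5388,.138,.072]))
m=copper(c["color"]);m[250:]=0;n=blobs(m,300,9000)
print([(b[0].round(1),b[1]) for b in n])
x,y,w,h=max(n,key=lambda b:b[1][4] if b[0][1]<200 else 0)[1][:4]
q=[q for q in blobs(1-m[y:y+h,x:x+w].astype(np.uint8),40,3000) if q[1][0]>0 and q[1][1]>0 and q[1][0]+q[1][2]<w and q[1][1]+q[1][3]<h]
for k in q: print(onz(c,k[0]+[x,y],.072))
u,P=bore(c,.082);print(u,P)
E
```

```text
time: 14.13
tool_pos: [0.5586, 0.0809, 0.0513]
orientation: [-1.749, -2.61, 0.0]
contact_force: [0.2, -0.4, -1.3]
grip_width: 0.0329
gripper_force: 45.0
time: 14.38
tool_pos: [0.559, 0.0809, 0.0511]
orientation: [1.749, 2.609, 0.0]
contact_force: [-1.0, 0.0, 1.1]
grip_width: 0.0324
gripper_force: 45.1
[291.19537045 163.31164923]
[(array([290.1, 151.5]), array([ 253,  115,   76,   78, 3457], dtype=int32)), (array([281.2, 240.5]), array([253, 228,  56,  22, 888], dtype=int32))]
[0.53856109 0.13894468 0.072     ]
[281.69368421 332.17368421] [0.55870352 0.0811197  0.082     ]
```

```bash
python3 -m crank '[{"xyz":[0,0,0],"rot":[0,0,0]},{"xyz":[0,0,0],"rot":[0,0,0]},{"xyz":[0,0,0],"rot":[0,0,0]},{"xyz":[0,0,-0.3],"rot":[0,0,0]},{"xyz":[0,0,-1],"rot":[0,0,0]}]' 0.75
python3 -m crank '[{"xyz":[0,0,-1],"rot":[0,0,0]},{"xyz":[0,0,-1],"rot":[0,0,0]},{"xyz":[0,0,-1],"rot":[0,0,0]},{"xyz":[0,0,-1],"rot":[0,0,0]},{"xyz":[0,0,-0.4],"rot":[0,0,0]}]' >/dev/null
python3 -m crank '[{"xyz":[-0.95,-0.17,0],"rot":[0,0,0]},{"xyz":[-0.95,-0.18,0],"rot":[0,0,0]},{"xyz":[-0.95,-0.17,0],"rot":[0,0,0]},{"xyz":[-0.95,-0.18,0],"rot":[0,0,0]},{"xyz":[-0.95,-0.17,0],"rot":[0,0,0]}]' >/dev/null
python3 -m crank '[{"xyz":[-0.95,-0.18,0],"rot":[0,0,0]},{"xyz":[-0.95,-0.17,0],"rot":[0,0,0]},{"xyz":[-0.95,-0.18,0],"rot":[0,0,0]},{"xyz":[-0.95,-0.17,0],"rot":[0,0,0]},{"xyz":[-0.95,-0.18,0],"rot":[0,0,0]}]' >/dev/null
python3 -m crank '[{"xyz":[-0.95,-0.18,0],"rot":[0,0,0]},{"xyz":[0,0,0],"rot":[0,0,0]},{"xyz":[0,0,0],"rot":[0,0,0]},{"xyz":[0,0,0],"rot":[0,0,0]}]'
python3 - <<'E'
from workcell import bot,eyes
from h import *
s,c=wcam(bot,eyes)
print(units(c["T"],[.6025,-.1267,.032]))
uv,P=bore(c,.048);print("bore",uv,P,units(c["T"],P))
E
```

```text
time: 14.85
tool_pos: [0.5559, 0.0808, 0.0735]
orientation: [-1.746, -2.605, 0.007]
contact_force: [0.7, -0.8, -0.3]
grip_width: 0.0642
gripper_force: 0.0
time: 16.43
tool_pos: [0.6022, -0.1266, 0.1643]
orientation: [-1.748, -2.609, -0.0]
contact_force: [-1.2, 1.3, 0.2]
grip_width: 0.064
gripper_force: 0.0
[-0.02  0.01  6.62]
bore [281.52136752 212.54700855] [ 0.60213127 -0.1267412   0.048     ] [-0.01 -0.    5.82]
```

```bash
python3 -m crank '[{"xyz":[0,0,1],"rot":[0,0,0]},{"xyz":[0,0,1],"rot":[0,0,0]},{"xyz":[0,0,1],"rot":[0,0,0]},{"xyz":[0,0,1],"rot":[0,0,0]},{"xyz":[0,0,1],"rot":[0,0,0]}]' >/dev/null
python3 -m crank '[{"xyz":[0,0,0.8],"rot":[0,0,0]},{"xyz":[0,0,0.5],"rot":[0,0,0]},{"xyz":[0,0,0.3],"rot":[0,0,0]},{"xyz":[0,0,0],"rot":[0,0,0]},{"xyz":[0,0,0],"rot":[0,0,0]}]'
python3 -m crank '[{"xyz":[0,0,0],"rot":[0,0,0]},{"xyz":[0,0,0],"rot":[0,0,0]},{"xyz":[0,0,0],"rot":[0,0,0]},{"xyz":[0,0,0],"rot":[0,0,0]},{"xyz":[0,0,0],"rot":[0,0,0]}]' 0 40
python3 -m crank '[{"xyz":[0,0,-0.5],"rot":[0,0,0]},{"xyz":[0,0,-1],"rot":[0,0,0]},{"xyz":[0,0,-1],"rot":[0,0,0]},{"xyz":[0,0,-1],"rot":[0,0,0]},{"xyz":[0,0,-1],"rot":[0,0,0]}]' >/dev/null
python3 -m crank '[{"xyz":[0,0,-1],"rot":[0,0,0]},{"xyz":[0,0,-0.8],"rot":[0,0,0]},{"xyz":[0,0,0],"rot":[0,0,0]},{"xyz":[0,0,0],"rot":[0,0,0]},{"xyz":[0,0,0],"rot":[0,0,0]}]'
python3 - <<'E'
from workcell import bot,eyes
from h import *
s,c=wcam(bot,eyes)
cv2.imwrite("pics/w6.png",c["color"][...,::-1])
uv,P=bore(c,s["tool_pos"][2]+.044-.029);u=units(c["T"],P);print("bore",uv,P,u,"to seat2",units(c["T"],[.5198,.2017,.018])-u)
E
```

```text
time: 17.32
tool_pos: [0.6029, -0.1268, 0.0333]
orientation: [1.748, 2.61, 0.0]
contact_force: [0.1, -0.1, -0.5]
grip_width: 0.0643
gripper_force: 0.0
time: 17.73
tool_pos: [0.6033, -0.1275, 0.0341]
orientation: [1.748, 2.608, 0.001]
contact_force: [-0.7, 0.4, 3.8]
grip_width: 0.0244
gripper_force: 39.5
time: 18.57
tool_pos: [0.602, -0.1269, 0.1574]
orientation: [-1.748, -2.608, 0.001]
contact_force: [-0.4, -0.1, -1.8]
grip_width: 0.0241
gripper_force: 39.5
bore [281.65333333 302.81333333] [ 0.60117368 -0.12528812  0.17243718] [ 0.09 -0.01 -0.75] to seat2 [16.66  2.47  7.74]
```

```bash
python3 -m crank '[{"xyz":[0.98,0.14,0],"rot":[0,0,0]},{"xyz":[0.98,0.15,0],"rot":[0,0,0]},{"xyz":[0.98,0.14,0],"rot":[0,0,0]},{"xyz":[0.98,0.15,0],"rot":[0,0,0]},{"xyz":[0.98,0.14,0],"rot":[0,0,0]}]' >/dev/null
python3 -m crank '[{"xyz":[0.98,0.15,0],"rot":[0,0,0]},{"xyz":[0.98,0.14,0],"rot":[0,0,0]},{"xyz":[0.98,0.15,0],"rot":[0,0,0]},{"xyz":[0.98,0.14,0],"rot":[0,0,0]},{"xyz":[0.98,0.15,0],"rot":[0,0,0]}]' >/dev/null
python3 -m crank '[{"xyz":[0.98,0.14,0],"rot":[0,0,0]},{"xyz":[0.98,0.15,0],"rot":[0,0,0]},{"xyz":[0.98,0.14,0],"rot":[0,0,0]},{"xyz":[0.98,0.15,0],"rot":[0,0,0]},{"xyz":[0.98,0.14,0],"rot":[0,0,0]}]' >/dev/null
python3 -m crank '[{"xyz":[0.98,0.15,0],"rot":[0,0,0]},{"xyz":[0.98,0.14,0],"rot":[0,0,0]},{"xyz":[0,0,0],"rot":[0,0,0]},{"xyz":[0,0,0],"rot":[0,0,0]},{"xyz":[0,0,1],"rot":[0,0,0]}]'
python3 -m crank '[{"xyz":[0,0,1],"rot":[0,0,0]},{"xyz":[0,0,1],"rot":[0,0,0]},{"xyz":[0,0,1],"rot":[0,0,0]},{"xyz":[0,0,0.5],"rot":[0,0,0]},{"xyz":[0,0,0.3],"rot":[0,0,0]}]' >/dev/null
python3 -m crank '[{"xyz":[0,0,0],"rot":[0,0,0]},{"xyz":[0,0,0],"rot":[0,0,0]}]'
python3 - <<'E'
from workcell import bot,eyes
from h import *
s,c=wcam(bot,eyes)
cv2.imwrite("pics/w7.png",c["color"][...,::-1])
uv,P=bore(c,s["tool_pos"][2]+.014);u=units(c["T"],P);print("bore",uv,P,u,"to seat2",units(c["T"],[.5198,.2017,.048])-u*[1,1,0])
m=c["color"].min(2)>150
g=proj(c,[.4903,.251,.018])
for x in blobs(m,10,900):
  if np.hypot(*(x[0]-g))<30: print("seat1",g,x[0],onz(c,x[0],.018))
E
```

```text
time: 20.28
tool_pos: [0.5237, 0.2, 0.1417]
orientation: [1.746, 2.606, 0.007]
contact_force: [1.2, 0.2, -0.7]
grip_width: 0.024
gripper_force: 39.5
time: 20.87
tool_pos: [0.5217, 0.1994, 0.063]
orientation: [1.749, 2.609, 0.0]
contact_force: [-0.5, 0.0, -0.6]
grip_width: 0.0242
gripper_force: 39.5
bore [281.35224586 303.04018913] [0.52104135 0.20026684 0.07703433] [ 0.05 -0.01 -0.7 ] to seat2 [ 0.09 -0.03  0.75]
seat1 [264.74839678 148.21914481] [262.17073171 148.14634146] [0.48896423 0.25049486 0.018     ]
```

View pics/w7.png

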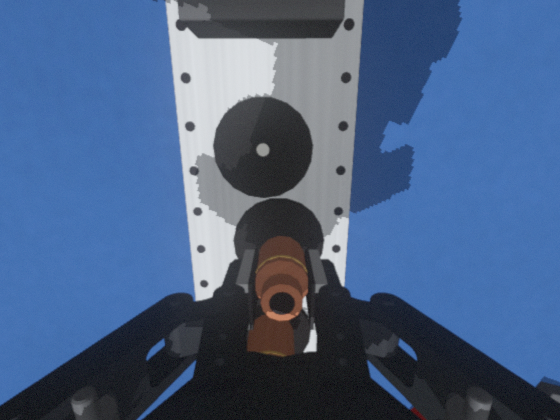

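Nozzle 2 is over pad 2, and the seat 1 dot at (263,149) matches within about 1.5 mm. Lower, release, then go to nozzle 1.

```bash
python3 -m crank '[{"xyz":[0.09,-0.03,0.3],"rot":[0,0,0]},{"xyz":[0,0,0.2],"rot":[0,0,0]},{"xyz":[0,0,0.15],"rot":[0,0,0]},{"xyz":[0,0,0.07],"rot":[0,0,0]},{"xyz":[0,0,0],"rot":[0,0,0]}]'
python3 -m crank '[{"xyz":[0,0,0.04],"rot":[0,0,0]},{"xyz":[0,0,0],"rot":[0,0,0]},{"xyz":[0,0,0],"rot":[0,0,0]}]'
python3 - <<'E'
from workcell import bot,eyes
from h import *
s,c=wcam(bot,eyes)
uv,P=bore(c,.062);print(P, units(c["T"],[.562,-.1935,.03]))
E
```

```text
time: 21.33
tool_pos: [0.5201, 0.2013, 0.0483]
orientation: [-1.749, -2.61, 0.0]
contact_force: [0.2, -0.4, -1.4]
grip_width: 0.0247
gripper_force: 39.5
time: 21.58
tool_pos: [0.5202, 0.2013, 0.0482]
orientation: [1.749, 2.61, 0.001]
contact_force: [-2.5, -0.8, 4.4]
grip_width: 0.0244
gripper_force: 39.9
[0.51963764 0.20205171 0.062     ] [-19.05  -5.57   0.91]
```

```bash
python3 -m crank '[{"xyz":[0,0,0],"rot":[0,0,0]},{"xyz":[0,0,0],"rot":[0,0,0]},{"xyz":[0,0,0],"rot":[0,0,0]},{"xyz":[0,0,-0.3],"rot":[0,0,0]},{"xyz":[0,0,-1],"rot":[0,0,0]}]' 0.7
python3 -m crank '[{"xyz":[0,0,-1],"rot":[0,0,0]},{"xyz":[0,0,-1],"rot":[0,0,0]},{"xyz":[0,0,-1],"rot":[0,0,0]},{"xyz":[0,0,-1],"rot":[0,0,0]},{"xyz":[0,0,-0.5],"rot":[0,0,0]}]' >/dev/null
python3 -m crank '[{"xyz":[-0.95,-0.28,0],"rot":[0,0,0]},{"xyz":[-0.95,-0.28,0],"rot":[0,0,0]},{"xyz":[-0.95,-0.28,0],"rot":[0,0,0]},{"xyz":[-0.95,-0.28,0],"rot":[0,0,0]},{"xyz":[-0.95,-0.28,0],"rot":[0,0,0]}]' >/dev/null
python3 -m crank '[{"xyz":[-0.95,-0.28,0],"rot":[0,0,0]},{"xyz":[-0.95,-0.28,0],"rot":[0,0,0]},{"xyz":[-0.95,-0.28,0],"rot":[0,0,0]},{"xyz":[-0.95,-0.28,0],"rot":[0,0,0]},{"xyz":[-0.95,-0.28,0],"rot":[0,0,0]}]' >/dev/null
python3 -m crank '[{"xyz":[-0.95,-0.28,0],"rot":[0,0,0]},{"xyz":[-0.95,-0.28,0],"rot":[0,0,0]},{"xyz":[-0.95,-0.28,0],"rot":[0,0,0]},{"xyz":[-0.95,-0.28,0],"rot":[0,0,0]},{"xyz":[-0.95,-0.28,0],"rot":[0,0,0]}]' >/dev/null
python3 -m crank '[{"xyz":[-0.95,-0.28,0],"rot":[0,0,0]},{"xyz":[-0.95,-0.28,0],"rot":[0,0,0]},{"xyz":[-0.95,-0.28,0],"rot":[0,0,0]},{"xyz":[-0.95,-0.28,0],"rot":[0,0,0]},{"xyz":[-0.95,-0.28,0],"rot":[0,0,0]}]' >/dev/null
python3 -m crank '[{"xyz":[0,0,0],"rot":[0,0,0]},{"xyz":[0,0,0],"rot":[0,0,0]},{"xyz":[0,0,0],"rot":[0,0,0]}]'
python3 - <<'E'
from workcell import bot,eyes
from h import *
s,c=wcam(bot,eyes)
cv2.imwrite("pics/w8.png",c["color"][...,::-1])
print(units(c["T"],[.562,-.1935,.028]))
m=copper(c["color"]);m[300:]=0
for b in blobs(m,40,3000): print(b[0],b[1],onz(c,b[0],.021))
E
```

```text
time: 22.05
tool_pos: [0.5173, 0.2004, 0.0701]
orientation: [-1.746, -2.606, 0.009]
contact_force: [-0.8, -0.2, -0.5]
grip_width: 0.0596
gripper_force: 0.0
time: 24.38
tool_pos: [0.5608, -0.1924, 0.1631]
orientation: [-1.748, -2.609, -0.001]
contact_force: [-0.4, 0.6, -0.8]
grip_width: 0.0597
gripper_force: 0.0
[-0.08  0.04  6.76]
[282.5952381  205.80654762] [272 194  22  26 336] [ 0.56219771 -0.19346877  0.021     ]
[468.15202289 285.18430732] [ 420  258  112   42 2447] [ 0.76804928 -0.19938501  0.021     ]
```

View pics/w8.png

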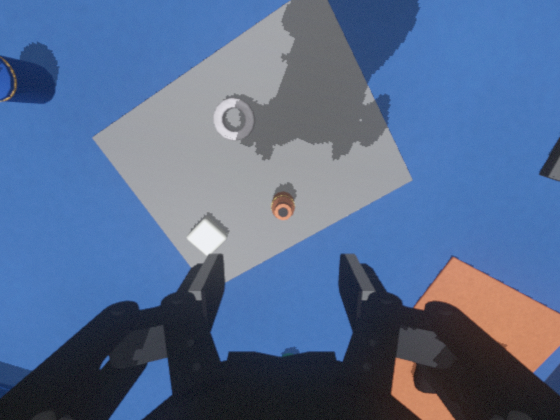

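Nozzle 1 is centred at (283,206), with the cap at (207,237) and the collar at (234,118). I'll narrow the opening to keep clear of the cap and go down.

```bash
python3 -m crank '[{"xyz":[-0.08,0.04,1],"rot":[0,0,0]},{"xyz":[0,0,1],"rot":[0,0,0]},{"xyz":[0,0,1],"rot":[0,0,0]},{"xyz":[0,0,1],"rot":[0,0,0]},{"xyz":[0,0,1],"rot":[0,0,0]}]' 0.52 
python3 -m crank '[{"xyz":[0,0,0.8],"rot":[0,0,0]},{"xyz":[0,0,0.5],"rot":[0,0,0]},{"xyz":[0,0,0.35],"rot":[0,0,0]},{"xyz":[0,0,0],"rot":[0,0,0]},{"xyz":[0,0,0],"rot":[0,0,0]}]'
python3 -m crank '[{"xyz":[0,0,0],"rot":[0,0,0]},{"xyz":[0,0,0],"rot":[0,0,0]},{"xyz":[0,0,0],"rot":[0,0,0]},{"xyz":[0,0,0],"rot":[0,0,0]},{"xyz":[0,0,0],"rot":[0,0,0]}]' 0 40
python3 -m crank '[{"xyz":[0,0,-0.5],"rot":[0,0,0]},{"xyz":[0,0,-1],"rot":[0,0,0]},{"xyz":[0,0,-1],"rot":[0,0,0]},{"xyz":[0,0,-1],"rot":[0,0,0]},{"xyz":[0,0,-1],"rot":[0,0,0]}]' >/dev/null
python3 -m crank '[{"xyz":[0,0,-1],"rot":[0,0,0]},{"xyz":[0,0,-0.8],"rot":[0,0,0]},{"xyz":[0,0,0],"rot":[0,0,0]},{"xyz":[0,0,0],"rot":[0,0,0]},{"xyz":[0,0,0],"rot":[0,0,0]}]'
python3 - <<'E'
from workcell import bot,eyes
from h import *
s,c=wcam(bot,eyes)
cv2.imwrite("pics/w9.png",c["color"][...,::-1])
uv,P=bore(c,s["tool_pos"][2]+.034-.027);u=units(c["T"],P);print("bore",uv,P,u,"to seat1",units(c["T"],[.4899,.251,.018])-u)
E
```

```text
time: 24.85
tool_pos: [0.5624, -0.1927, 0.0628]
orientation: [1.747, 2.611, 0.0]
contact_force: [0.2, -0.7, 1.1]
grip_width: 0.0443
gripper_force: 0.0
time: 25.27
tool_pos: [0.5626, -0.1937, 0.0309]
orientation: [1.748, 2.61, 0.0]
contact_force: [0.5, 0.4, -0.3]
grip_width: 0.0443
gripper_force: 0.0
time: 25.68
tool_pos: [0.5636, -0.1946, 0.0323]
orientation: [1.747, 2.607, 0.001]
contact_force: [-0.5, 0.5, 4.9]
grip_width: 0.0199
gripper_force: 39.6
time: 26.52
tool_pos: [0.5617, -0.1938, 0.1551]
orientation: [-1.748, -2.608, 0.001]
contact_force: [0.6, 0.2, -0.5]
grip_width: 0.0198
gripper_force: 39.2
bore [281.13541667 292.48263889] [ 0.56074322 -0.19240606  0.16213758] [ 0.08 -0.02 -0.35] to seat1 [21.84  5.17  7.23]
```

```bash
python3 -m crank '[{"xyz":[0.99,0.23,0],"rot":[0,0,0]},{"xyz":[0.99,0.24,0],"rot":[0,0,0]},{"xyz":[0.99,0.23,0],"rot":[0,0,0]},{"xyz":[0.99,0.24,0],"rot":[0,0,0]},{"xyz":[0.99,0.23,0],"rot":[0,0,0]}]' >/dev/null
python3 -m crank '[{"xyz":[0.99,0.24,0],"rot":[0,0,0]},{"xyz":[0.99,0.23,0],"rot":[0,0,0]},{"xyz":[0.99,0.24,0],"rot":[0,0,0]},{"xyz":[0.99,0.23,0],"rot":[0,0,0]},{"xyz":[0.99,0.24,0],"rot":[0,0,0]}]' >/dev/null
python3 -m crank '[{"xyz":[0.99,0.23,0],"rot":[0,0,0]},{"xyz":[0.99,0.24,0],"rot":[0,0,0]},{"xyz":[0.99,0.23,0],"rot":[0,0,0]},{"xyz":[0.99,0.24,0],"rot":[0,0,0]},{"xyz":[0.99,0.23,0],"rot":[0,0,0]}]' >/dev/null
python3 -m crank '[{"xyz":[0.99,0.24,0],"rot":[0,0,0]},{"xyz":[0.99,0.23,0],"rot":[0,0,0]},{"xyz":[0.99,0.24,0],"rot":[0,0,0]},{"xyz":[0.99,0.23,0],"rot":[0,0,0]},{"xyz":[0.99,0.24,0],"rot":[0,0,0]}]' >/dev/null
python3 -m crank '[{"xyz":[0.99,0.23,0],"rot":[0,0,0]},{"xyz":[0.99,0.24,0],"rot":[0,0,0]},{"xyz":[0,0,0],"rot":[0,0,0]},{"xyz":[0,0,0],"rot":[0,0,0]},{"xyz":[0,0,1],"rot":[0,0,0]}]'
python3 -m crank '[{"xyz":[0,0,1],"rot":[0,0,0]},{"xyz":[0,0,1],"rot":[0,0,0]},{"xyz":[0,0,1],"rot":[0,0,0]},{"xyz":[0,0,0.4],"rot":[0,0,0]},{"xyz":[0,0,0.3],"rot":[0,0,0]}]' >/dev/null
python3 -m crank '[{"xyz":[0,0,0],"rot":[0,0,0]},{"xyz":[0,0,0],"rot":[0,0,0]}]'
python3 - <<'E'
from workcell import bot,eyes
from h import *
s,c=wcam(bot,eyes)
uv,P=bore(c,s["tool_pos"][2]+.006);u=units(c["T"],P);print("bore",uv,P,u,"to seat1",units(c["T"],[.4899,.251,.0463])-u*[1,1,0])
E
```

```text
time: 28.65
tool_pos: [0.4945, 0.2486, 0.1394]
orientation: [1.746, 2.607, 0.007]
contact_force: [1.5, 0.4, 1.0]
grip_width: 0.0197
gripper_force: 39.2
time: 29.23
tool_pos: [0.4928, 0.2478, 0.0629]
orientation: [1.75, 2.609, 0.0]
contact_force: [-0.2, -0.0, -0.0]
grip_width: 0.0198
gripper_force: 39.2
bore [281.16666667 292.58865248] [0.49211018 0.24854796 0.06893155] [ 0.05 -0.02 -0.3 ] to seat1 [ 0.15 -0.05  0.83]
```

```bash
python3 -m crank '[{"xyz":[0.15,-0.05,0.3],"rot":[0,0,0]},{"xyz":[0,0,0.25],"rot":[0,0,0]},{"xyz":[0,0,0.15],"rot":[0,0,0]},{"xyz":[0,0,0.1],"rot":[0,0,0]},{"xyz":[0,0,0],"rot":[0,0,0]}]'
python3 -m crank '[{"xyz":[0,0,0.04],"rot":[0,0,0]},{"xyz":[0,0,0],"rot":[0,0,0]},{"xyz":[0,0,0],"rot":[0,0,0]}]'
```

```text
time: 29.7
tool_pos: [0.4902, 0.2506, 0.0464]
orientation: [-1.749, -2.61, 0.0]
contact_force: [0.5, 0.4, -0.8]
grip_width: 0.0197
gripper_force: 39.3
time: 29.95
tool_pos: [0.4904, 0.2507, 0.0463]
orientation: [1.749, 2.61, 0.001]
contact_force: [-1.9, 0.5, 4.1]
grip_width: 0.0198
gripper_force: 39.6
```

Contact made. Release, rise, back off and check.

```bash
python3 -m crank '[{"xyz":[0,0,0],"rot":[0,0,0]},{"xyz":[0,0,0],"rot":[0,0,0]},{"xyz":[0,0,0],"rot":[0,0,0]},{"xyz":[0,0,-0.3],"rot":[0,0,0]},{"xyz":[0,0,-1],"rot":[0,0,0]}]' 0.7
python3 -m crank '[{"xyz":[0,0,-1],"rot":[0,0,0]},{"xyz":[0,0,-1],"rot":[0,0,0]},{"xyz":[0,0,-1],"rot":[0,0,0]},{"xyz":[0,0,-1],"rot":[0,0,0]},{"xyz":[0,0,-1],"rot":[0,0,0]}]' >/dev/null
python3 -m crank '[{"xyz":[0,-1,-1],"rot":[0,0,0]},{"xyz":[0,-1,-1],"rot":[0,0,0]},{"xyz":[0,-1,0],"rot":[0,0,0]},{"xyz":[0,-1,0],"rot":[0,0,0]},{"xyz":[0,-1,0],"rot":[0,0,0]}]' >/dev/null
python3 -m crank '[{"xyz":[0,-1,0],"rot":[0,0,0]},{"xyz":[0,-1,0],"rot":[0,0,0]},{"xyz":[0,0,0],"rot":[0,0,0]},{"xyz":[0,0,0],"rot":[0,0,0]}]'
python3 - <<'E'
from workcell import bot,eyes
from h import *
a=[eyes.snapshot(n) for n in("scene","top")]
S=[(.490,.251),(.520,.202),(.5388,.1385),(.5586,.0813)];H=[.034,.044,.054,.064]
for c,n in zip(a,("scene","top")):
    m=copper(c["color"])
    for i in range(4):
        p=proj(c,[*S[i],.018+H[i]/2]);B=[b for b in blobs(m,20,900) if np.hypot(*(b[0]-p))<12]
        for b in B: print(n,i+1,b[1][2:],(onz(c,b[0],.018+H[i]/2)[:2]-S[i]).round(4))
z=a[0]["color"][160:360,160:480];t=a[1]["color"][140:290,80:420]
cv2.imwrite("pics/end.png",np.vstack([cv2.resize(z,(540,337)),cv2.resize(t,(540,238))])[...,::-1])
E
```

```text
time: 30.37
tool_pos: [0.4875, 0.2495, 0.0683]
orientation: [-1.747, -2.606, 0.01]
contact_force: [-0.4, -1.1, 0.4]
grip_width: 0.0594
gripper_force: 0.0
time: 31.53
tool_pos: [0.3606, 0.1973, 0.2123]
orientation: [1.748, 2.609, 0.002]
contact_force: [-0.1, 0.4, -0.2]
grip_width: 0.0598
gripper_force: 0.0
scene 1 [ 17  21 239] [0.0014 0.0011]
scene 2 [ 18  25 335] [0.0021 0.0016]
scene 3 [ 18  31 440] [0.0023 0.0026]
scene 4 [ 20  36 550] [0.0026 0.0028]
top 1 [12 10 84] [0.0008 0.0019]
top 2 [ 14  13 129] [0.0007 0.0017]
top 3 [ 15  15 155] [0.0008 0.0015]
top 4 [ 17  16 193] [0.0006 0.    ]
```

View pics/end.png

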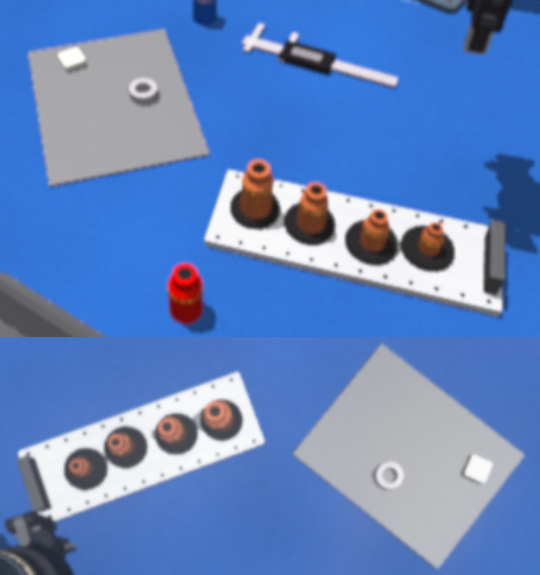

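The picture shows all four nozzles upright and centred within about 2 mm. The smallest, at (432,240), is next to the stop and the largest, at (258,190), is farthest. The collar and cap have not moved.

```bash
python3 -c "
from workcell import bot
print(bot.hand_in())"
```

```text
the job is handed in; nothing more can be done
None
```

The four nozzles stand upright on the pads in size order, smallest next to the stop block, each centred to within about 2–4 mm by the final pictures; the collar and cap were left where they lay, and the job was handed in at about 32 s.

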